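# Drive the fixture pins home and lock the keeper

## Task

Lock the aluminium housing in its checking fixture: take the mallet from the rubber mat and knock both steel pins down with it (never with the gripper) until they are fully home, then draw the steel keeper bar by its tab all the way across over the pin heads until it stops. Leave the mallet resting back on the rubber mat, and do not disturb the dial gauge on its stand beside the fixture.

Things in the scene. Friction and masses are not known exactly. Their poses are not given: they have to be found in the camera images.
- fixture: checking fixture, fixed: dark steel base plate 220 x 180 x 18 mm (x, y, z), origin at the centre of its underside, on the table; +x points from the pins to the keeper, z up. On it an aluminium housing; the pins stand at x = 0, y = +-40 mm in round collars (28 mm across, flat tops 50 mm above the table). Keeper guides at x = 49 to 105, y = +-63 to 70 mm reach 61 mm; the rest is under 50 mm
- pin_left (a joint): travel of the pin at y = +40 mm of the fixture: 0 = up (top 15 mm above its collar), 0.014 m = fully home against its stop (top 1 mm above the collar). Starts 9 to 14 mm short of home. Friction holds it where it is left, against a light spring; it moves at about 10 N of push, more when fast
- pin_right (a joint): the same for the pin at y = -40 mm
- pin_left_top (a point): centre of the flat top of the steel pin at y = +40 mm: a plain upright pin 14 mm in diameter, moves with the pin
- pin_right_top (a point): the same for the pin at y = -40 mm
- keeper (a joint): travel of the keeper bar along the fixture's -x: 0 = open (as it starts), 0.045 m = closed, over both pins, against its stop. It slides at about 2 N. Pins that are not home block it
- keeper_tab (a point): middle of the top edge of the keeper's upright tab: 8 mm thick (x), 40 mm wide (y), 26 mm tall, top 85 mm above the table, clear on both sides; at x = 78 mm of the fixture when open. The keeper is a flat dark steel bar 55 x 124 x 6 mm (x, y, z), underside 3 mm above the collar tops, its front edge 32 mm beyond the pins' axes when open
- mallet: mallet, about 0.5 kg: head 42 x 40 x 76 mm (x, y, z), black with a grey plate at each end, standing on one face with its handle level. Origin: centre of the lower striking face; z up through the head; the wooden handle runs along -x to x = -189 mm, 22 mm wide, 26 mm tall, centre line 38 mm above the origin. Centre of mass about 10 mm from the head's axis
- mallet_grip (a point): point on the handle's centre line 50 mm from the head's axis, 38 mm above the lower face: a place to grip across the handle
- mallet_head (a point): centre of the mallet's head, 38 mm above the lower face
- mat: black rubber mat, fixed, 240 x 240 x 4 mm; origin: centre of the underside, on the table
- gauge: dial gauge on a round stand, loose: foot 60 mm in diameter, 153 mm tall, dial at 125 mm; it stands on the table beyond the fixture's far (+x) edge. Origin: centre of the foot's underside
Not all that is in view belongs to the job. Leave any yellow look-alike of the mallet alone. There is more than one size of the gauge; the job needs the smaller.

How it is judged:
By the outcome, as a careful person would: the job done as asked, in the order asked, and still so for the second after the job is handed in, with the robot touching nothing.
It also fails if it takes over 54 s, if anything falls off the work surface, if the arm or the gripper's body presses on something with over 40 N, if the wrist force passes 120 N, or if a joint passes its speed limit or range.

## Robot

A 6-joint arm with a two-finger parallel gripper is mounted at the origin on the work surface. World frame = base frame: x ahead of the robot, y to its left, z up, the work surface at z = 0. Lengths are in m, angles in degrees, forces in N, time in s.
With the tool pointing down it reaches from about 0.325 to 0.85 m from the base axis. Payload 15.5 kg.
Tool frame: the origin (TCP) lies at the very end of the fingers, on their centre line; the grasp point (between the pads) lies arm.grip_depth behind it (arm.grip_depth is the distance from the TCP to the grasp point, in m); z points along the fingers, y is the line along which they close (so a half turn about z gives the same grasp; the last joint's range is limited). The gripper opens to 91 mm and grips with 3 to 60 N. Pads are 32 mm wide; open, the fingers measure 118 mm over their backs; the gripper's body (76 mm by 178 mm) begins 60 mm behind the grasp point.
Start: joints at [64.143, 28.281, 77.091, -0, 74.628, -5.472], TCP at [0.218, 0.586, 0.214] pointing down, gripper open.
Joint ranges: [-166.48, 166.48], [-47.26, 123.95], [12.59, 153.08], [-70.14, 250.14], [6.76, 159.57], [-176.63, 176.63]. Speed limits (degrees/s): [108.29, 108.29, 147.25, 172.46, 172.46, 172.46].

## Interface

Orientations are given as a 3x3 rotation matrix whose columns are the frame's x, y, z axes.
In Python, from rig import arm gives the robot as it stands. Calls block until the motion is done:
- arm.move_to(position, orientation): joint-space move of the TCP to a pose.
- arm.move_l(position, orientation=None, feed=0.15): straight line of the TCP; orientation=None keeps the orientation; feed is the mean speed in m/s.
- arm.move_joints(angles): joint-space move.
- arm.grip(opening): finger opening in m; the grip force is fixed at half the most; returns when the fingers have stopped.
- arm.sleep(seconds).
- arm.solve_ik(position, orientation): joint angles nearest the present ones, or None.
- arm.snapshot(name): name is "side" or "top" or "wrist"; returns the picture (420x560x3 uint8, red, green, blue); there is no depth.
- arm.get_calibration(name): a dict with "intrinsics" (3x3 intrinsics, pixels), "cam_to_world" (4x4, takes a point from camera to world coordinates). Camera axes: x right, y down, z forward; pixel columns grow to the right and rows downward; lengths in m; the calibration is good to about 2 mm. A picture is of the moment at which its call begins: read the wrist's pose just before it. get_calibration takes no time and is no camera call; for the wrist camera it gives the pose at the moment of the call.
A pose or a line that the arm cannot do raises arm.Unreachable and nothing moves.
- arm.sign_off(): hands the job in; it is judged then, once.
Readings, each from a call of its own:
- arm.current_t(): time.
- arm.current_joint_positions(): joint angles.
- arm.current_dq(): joint speeds.
- arm.current_tau(): joint torques, N m.
- arm.current_ee_pos(): TCP position.
- arm.current_tool_rot(): TCP orientation.
- arm.current_force(): force on the tool from outside, world axes, zero at the start.
- arm.current_torque(): the same for the moment, N m.
- arm.current_width(): finger opening in m.
- arm.current_grasp_force(): force on a finger pad.
Only numpy, scipy, OpenCV 4.12 (cv2) and the standard library are available. Lean on these libraries where they do the work, as an engineer would, in place of code of your own. Each camera call takes 0.05 s, during which the arm holds its last target. There are 200 camera calls.

## Working session

There is one attempt and no reset: what is moved stays moved. The work goes in short steps, each a Python script; the robot and the scene stay as the last script left them, time stands still between calls to the robot, and variables do not carry over. Pictures are saved under pics/ and viewed, at most 10 in all, crops included, and the job is handed in when it is done.

```bash
mkdir -p pics; ls; cat > h.py <<'E'
import numpy as np, cv2
from rig import arm
def save(n,im): cv2.imwrite(f'pics/{n}.png',im[:,:,::-1])
E
python3 - <<'E'
from h import *
a=arm.snapshot("side");b=arm.snapshot("top")
save('side0',a);save('top0',b);np.savez('c0',**{k+n:arm.get_calibration(n)[k] for n in('side','top') for k in('intrinsics','cam_to_world')})
for n in('side','top'):
  c=arm.get_calibration(n);print(c['intrinsics'].round(1).tolist(),c['cam_to_world'].round(3).tolist())
print(arm.grip_depth,arm.current_t(),arm.current_tool_rot().round(3).tolist() if hasattr(arm.current_tool_rot(),'round') else arm.current_tool_rot())
E
```

```text
pics
[[481.7, 0.0, 271.5], [0.0, 481.7, 206.8], [0.0, 0.0, 1.0]] [[0.97, -0.114, 0.214, 0.13], [-0.242, -0.513, 0.824, -1.255], [0.016, -0.851, -0.525, 0.828], [0.0, 0.0, 0.0, 1.0]]
[[408.0, 0.0, 272.5], [0.0, 408.0, 208.4], [0.0, 0.0, 1.0]] [[-0.029, -0.998, 0.05, 0.376], [-1.0, 0.029, -0.01, -0.082], [0.009, -0.05, -0.999, 1.257], [0.0, 0.0, 0.0, 1.0]]
0.0188 0.1 [[-0.937, 0.348, -0.0], [0.348, 0.937, -0.001], [0.0, -0.001, -1.0]]
```

View pics/top0.png

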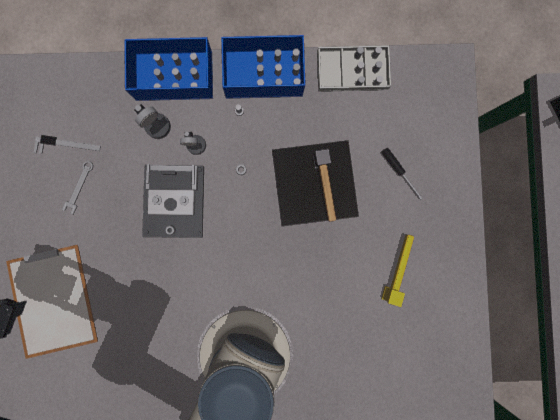

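View pics/side0.png

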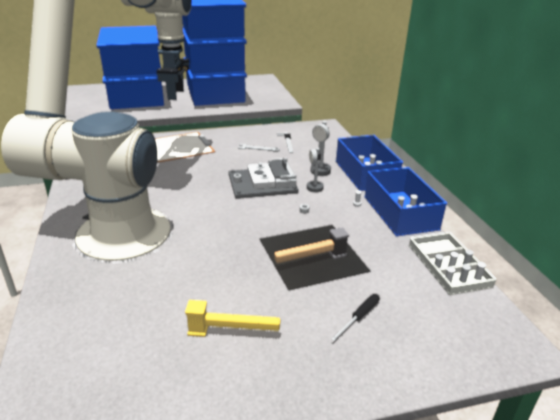

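The top view shows the fixture at about (172,201) and the small gauge at (193,142). The large gauge is at (150,120). The mallet head is at (323,157) with its handle end at (332,219), on the mat centred at (315,183). The side view agrees.

```bash
cat >> h.py <<'E'
def ray(cal,uv):
    K,T=cal['intrinsics'],cal['cam_to_world']
    d=T[:3,:3]@np.linalg.solve(K,[uv[0],uv[1],1.]); return T[:3,3],d
def at(cal,uv,z):
    o,d=ray(cal,uv); return o+d*(z-o[2])/d[2]
def tri(obs):
    A=np.zeros((3,3));b=np.zeros(3);L=[]
    for cal,uv in obs:
        o,d=ray(cal,uv);d=d/np.linalg.norm(d);P=np.eye(3)-np.outer(d,d);A+=P;b+=P@o;L.append((o,P))
    p=np.linalg.solve(A,b); return p,[1e3*np.linalg.norm(P@(p-o)) for o,P in L]
def down(yaw):  # tool x axis at yaw (deg), z down
    c,s=np.cos(np.radians(yaw)),np.sin(np.radians(yaw)); return np.array([[c,s,0],[s,-c,0],[0,0,-1.]])
E
python3 - <<'E'
from h import *
c=arm.get_calibration('top')
for n,uv,z in [('fix',(173,202),.018),('pinL',(157,200),.06),('pinR',(186,200),.06),('head',(323,157),.08),('hend',(332,219),.055),('gauge',(193,143),.1),('mat',(315,183),.004)]: print(n,at(c,uv,z).round(3))
w=arm.get_calibration('wrist');R=np.array(arm.current_tool_rot());p=np.array(arm.current_ee_pos())
T=w['cam_to_world'];print(w['intrinsics'].round(0).tolist(),(R.T@T[:3,:3]).round(3).tolist(),(R.T@(T[:3,3]-p)).round(3))
b=cv2.imread('pics/top0.png');s=cv2.imread('pics/side0.png')
r=lambda i,x,y,w,h,k:cv2.resize(i[y:y+h,x:x+w],None,fx=k,fy=k,interpolation=cv2.INTER_CUBIC)
o=np.hstack([r(b,135,125,80,120,5),r(b,270,135,80,120,5)]);cv2.imwrite('pics/c1.png',o)
for yaw in (0,90,180,-90):
  for P in ([.47,.2,.35],[.45,-.2,.35],[.5,-.2,.2]): 
    q=arm.solve_ik(P,down(yaw)); print(yaw,P,None if q is None else np.round(q))
E
```

```text
fix [0.466 0.206 0.018]
pinL [0.47  0.243 0.06 ]
pinR [0.468 0.158 0.06 ]
head [ 0.581 -0.246  0.08 ]
hend [ 0.4   -0.269  0.055]
gauge [0.628 0.127 0.1  ]
mat [ 0.514 -0.229  0.004]
[[347.0, 0.0, 277.0], [0.0, 347.0, 206.0], [0.0, 0.0, 1.0]] [[0.0, -0.96, -0.279], [1.0, 0.0, -0.0], [0.0, -0.279, 0.96]] [ 0.08 -0.   -0.17]
0 [0.47, 0.2, 0.35] [ 16.  12.  80.  -0.  87. 106.]
0 [0.45, -0.2, 0.35] [-31.  11.  83.  -0.  87.  59.]
0 [0.5, -0.2, 0.2] [-28.  22.  90.  -0.  67.  62.]
90 [0.47, 0.2, 0.35] [16. 12. 80. -0. 87. 16.]
90 [0.45, -0.2, 0.35] [-31.  11.  83.  -0.  87. -31.]
90 [0.5, -0.2, 0.2] [-28.  22.  90.  -0.  67. -28.]
180 [0.47, 0.2, 0.35] [ 16.  12.  80.  -0.  87. -74.]
180 [0.45, -0.2, 0.35] [ -31.   11.   83.   -0.   87. -121.]
180 [0.5, -0.2, 0.2] [ -28.   22.   90.   -0.   67. -118.]
-90 [0.47, 0.2, 0.35] [  16.   12.   80.   -0.   87. -164.]
-90 [0.45, -0.2, 0.35] [-31.  11.  83.  -0.  87. 149.]
-90 [0.5, -0.2, 0.2] [-28.  22.  90.  -0.  67. 152.]
```

View pics/c1.png

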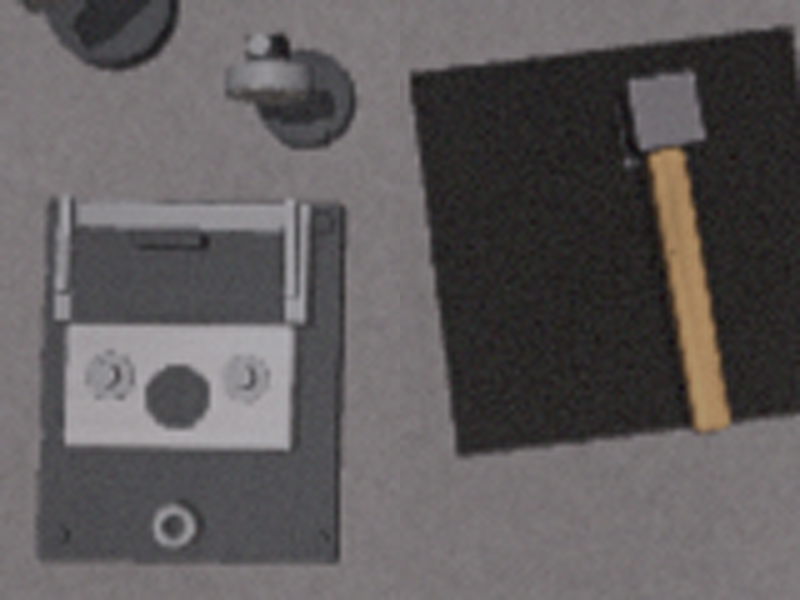

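```bash
cat >> h.py <<'E'
def shot(n):
    c=arm.get_calibration('wrist'); im=arm.snapshot('wrist'); save(n,im); np.savez(n,**c); return c
E
python3 - <<'E'
from h import *
def go(p): arm.move_to(p,down(180))
go([.45,.26,.28]);arm.sleep(.15);shot('f1')
go([.45,.14,.28]);arm.sleep(.15);shot('f2')
go([.50,-.18,.24]);arm.sleep(.15);shot('m1')
go([.50,-.29,.24]);arm.sleep(.15);shot('m2')
print(arm.current_t())
b=[cv2.imread(f'pics/{n}.png') for n in('f1','f2')]
cv2.imwrite('pics/F.png',cv2.resize(np.hstack([i[60:420,80:480] for i in b]),None,fx=1,fy=1))
b=[cv2.imread(f'pics/{n}.png') for n in('m1','m2')]
cv2.imwrite('pics/M.png',np.hstack([i[60:420,80:480] for i in b]))
E
```

```text
4.7083
```

View pics/F.png

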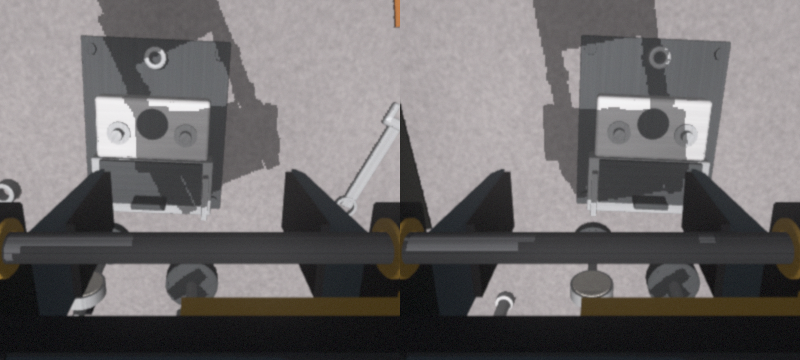

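View pics/M.png

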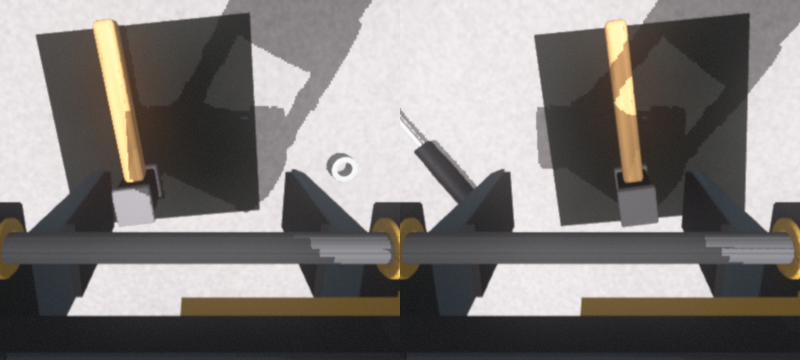

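F: f1 shows the pins near full pixels (197,192) and (265,192). f2 shows them near (299,190) and (366,193), with the gauges behind the bar. M: the mallet head plate is at about (215,264) in m1 and (317,268) in m2. I'll enlarge these for exact pixels.

```bash
python3 - <<'E'
from h import *
def pan(n,x,y,w,h,k):
    i=cv2.imread(f'pics/{n}.png')[y:y+h,x:x+w]; i=cv2.resize(i,None,fx=k,fy=k,interpolation=cv2.INTER_CUBIC); return np.clip(255*(i/255.)**.6,0,255).astype('uint8')
cv2.imwrite('pics/F3.png',np.hstack([pan('f1',165,150,133,130,3),pan('f2',268,150,133,130,3)]))
cv2.imwrite('pics/M3.png',np.hstack([pan('m1',165,215,80,80,5),pan('m2',280,215,80,80,5)]))
E
```

```text
(no output)
```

View pics/F3.png

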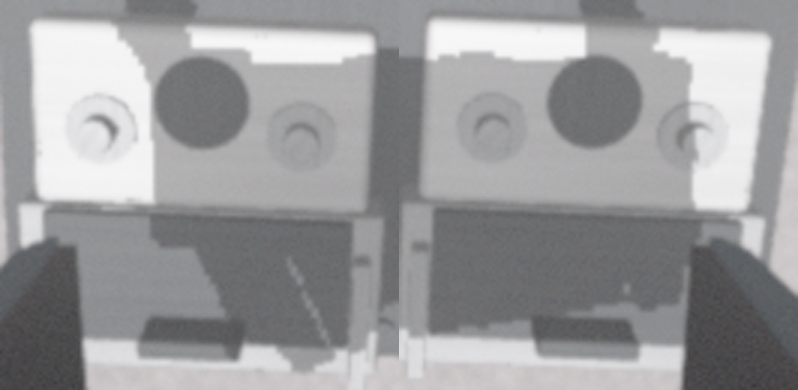

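View pics/M3.png

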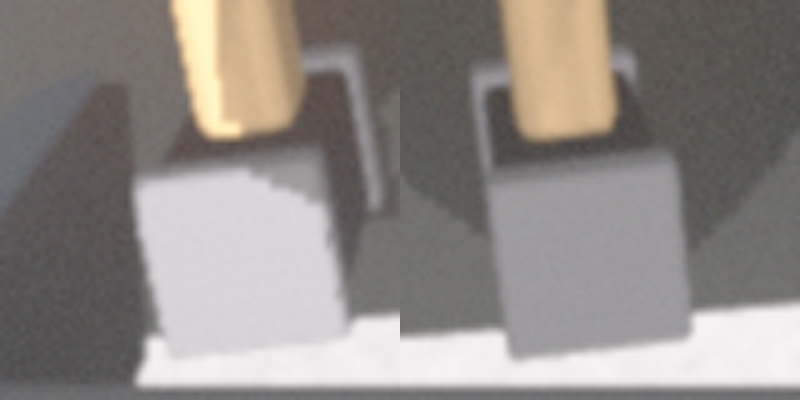

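F3: pin and collar positions read for both pins, and the tab's top strip centre is at (190,350) in f1 and (587,350) in f2. M3: all four corners of the top plate read in both views.

```bash
python3 - <<'E'
from h import *
C={n:dict(np.load(n+'.npz')) for n in('f1','f2','m1','m2')}
f1=lambda p:(165+(p[0]-1)/3,150+(p[1]-1)/3); f2=lambda p:(268+(p[0]-400)/3,150+(p[1]-1)/3)
for n,a,b in [('pinR',(95,139),(492,133)),('colR',(101,128),(492,127)),('pinL',(301,142),(694,142)),('colL',(302,135),(692,135)),('tab',(190,350),(587,350))]:
    p,e=tri([(C['f1'],f1(a)),(C['f2'],f2(b))]);print(n,p.round(4),np.round(e,1), 'z50',at(C['f1'],f1(a),.05)[:2].round(4),at(C['f2'],f2(b),.05)[:2].round(4))
m1=lambda p:(165+(p[0]-2)/5,215+(p[1]-2)/5); m2=lambda p:(280+(p[0]-402)/5,215+(p[1]-2)/5)
P=[]
for a,b in zip([(137,183),(322,152),(348,332),(170,357)],[(490,180),(675,155),(692,335),(512,357)]):
    p,e=tri([(C['m1'],m1(a)),(C['m2'],m2(b))]);P.append(p);print(p.round(4),np.round(e,1))
P=np.array(P);print('head',P.mean(0).round(4))
d=P[2]+P[3]-P[0]-P[1];print('yaw',np.degrees(np.arctan2(d[1],d[0])),np.linalg.norm(d)/2)
# handle: top-image head and handle end
t=arm.get_calibration('top');a=at(t,(323.4,157.4),.08);b=at(t,(332.4,220.6),.055);print(a,b,np.degrees(np.arctan2(*(a-b)[[1,0]])))
for n,uv,z in [('foot',(135+61.2,125+19.6),.01),('dial',(135+54,125+16),.125)]:print(n,at(t,uv,z).round(3))
# fixture base corners
Q=np.array([at(t,(135+u/5,125+v/5),.018) for u,v in[(52,201),(344,207),(338,562),(40,557)]]);print(Q.round(4).tolist(),Q.mean(0))
E
```

```text
pinR [0.4704 0.1657 0.0563] [1. 1.] z50 [0.4731 0.1641] [0.471 0.166]
colR [0.4692 0.1662 0.0474] [0. 0.] z50 [0.4686 0.1668] [0.4686 0.166 ]
pinL [0.4739 0.2458 0.0517] [0.2 0.2] z50 [0.4742 0.2458] [0.4746 0.2463]
colL [0.4723 0.2461 0.047 ] [0.2 0.2] z50 [0.4713 0.2462] [0.4717 0.2453]
tab [0.5505 0.2028 0.0795] [0.2 0.2] z50 [0.5647 0.1983] [0.5652 0.2078]
[ 0.5658 -0.268   0.0756] [0.5 0.5]
[ 0.5601 -0.2294  0.074 ] [0.1 0.1]
[ 0.5993 -0.2247  0.0788] [0.1 0.1]
[ 0.6049 -0.2628  0.0788] [0.2 0.2]
head [ 0.5825 -0.2462  0.0768]
yaw 7.213366161111511 0.03959961286381337
[ 0.57933265 -0.24698744  0.08      ] [ 0.39519803 -0.27041601  0.055     ] 7.251128949563016
foot [0.642 0.134 0.01 ]
dial [0.628 0.134 0.125]
[[0.581, 0.2883, 0.018], [0.5724, 0.1106, 0.018], [0.3563, 0.1187, 0.018], [0.3646, 0.2984, 0.018]] [0.46859849 0.20402208 0.018     ]
```

All points agree with the given sizes: pin pitch 80 mm, tab at +78 mm, head 40 mm wide with its top near 80 mm. I'll grip the mallet by its head, straight above the face, so the push puts no torque on the grip.

```bash
cat >> h.py <<'E'
FY=-2.4; FC=np.array([.470,.2055]); HX=np.array([.5817,-.2462]); HY=7.2
def fx(x,y):
    c,s=np.cos(np.radians(FY)),np.sin(np.radians(FY)); return FC+[c*x-s*y,s*x+c*y]
def P(xy,z): return [float(xy[0]),float(xy[1]),z]
E
python3 - <<'E'
from h import *
R=down(180+HY)
arm.move_to(P(HX,.13),R); arm.move_l(P(HX,.03),feed=.12)
print(arm.current_t(),arm.current_force()); arm.grip(.0); print(arm.current_width(),arm.current_grasp_force())
arm.move_l(P(HX,.09),feed=.1); print(arm.current_width(),arm.current_force(),arm.current_torque(),arm.current_t())
arm.move_to(P(fx(0,-40e-3),.13),down(180+FY)); print(arm.current_ee_pos(),arm.current_force(),arm.current_width(),arm.current_t())
c=arm.snapshot('wrist');save('w1',c);save('s1',arm.snapshot('side'))
i=cv2.imread('pics/w1.png');j=cv2.imread('pics/s1.png')[120:260,200:340];cv2.imwrite('pics/W1.png',np.hstack([i[100:400,80:480],cv2.resize(j,(300,300))]))
E
```

```text
6.325 [-0.22231804  0.33432477 -0.19625002]
0.03959112731534086 29.919492602348328
0.03940156367834427 [-0.02491531 -0.79614093 -4.20926941] [ 0.0836994  -0.07207694 -0.01301403] 7.9083
[0.46891632 0.16496328 0.12989727] [ 0.2312406  -0.15619    -4.29988267] 0.03974022386035297 9.4917
```

View pics/W1.png

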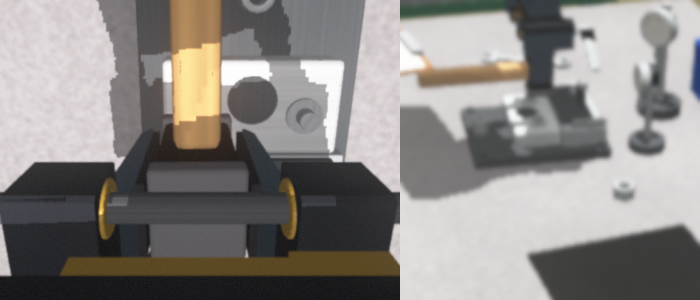

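The mallet hangs level in the grip, handle toward the robot and head over pin_right. Now I'll press in small force-watched steps.

```bash
cat >> h.py <<'E'
def press(y,stop=35):
    xy=fx(0,y); arm.move_to(P(xy,.110),down(180+FY)); arm.move_l(P(xy,.094),feed=.08)
    f0=arm.current_force()[2]; z=.094; log=[]
    while z>.0735:
        z-=.001 if z>.0795 else .0005
        arm.move_l(P(xy,z),feed=.02); f=arm.current_force()[2]-f0; log.append((round(z*1e3,1),round(float(arm.current_ee_pos()[2])*1e3,1),round(float(f),1)))
        if f>stop: break
    print(log,arm.current_t())
E
python3 - <<'E'
from h import *
press(-.04)
E
```

```text
[(93.0, 93.4, -1.9), (92.0, 92.0, -1.6), (91.0, 90.9, -1.2), (90.0, 89.9, -1.0), (89.0, 88.9, -1.3), (88.0, 88.1, 1.0), (87.0, 87.1, 5.1), (86.0, 86.0, 5.7), (85.0, 85.0, 4.2), (84.0, 83.9, 3.9), (83.0, 83.0, 4.9), (82.0, 82.0, 4.4), (81.0, 81.0, 4.4), (80.0, 79.9, 3.9), (79.0, 79.0, 5.2), (78.5, 78.5, 6.2), (78.0, 78.0, 6.3), (77.5, 77.5, 7.1), (77.0, 77.0, 8.0), (76.5, 76.7, 11.5), (76.0, 76.6, 19.8), (75.5, 76.4, 28.7), (75.0, 76.2, 33.9), (74.5, 75.9, 39.1)] 16.1917
```

```bash
python3 - <<'E'
from h import *
arm.move_l(P(fx(0,-.04),.1),feed=.1)
press(.04)
arm.move_l(P(fx(0,.04),.11),feed=.1)
shot('w2');print(arm.current_width(),arm.current_t())
i=cv2.imread('pics/w2.png');cv2.imwrite('pics/W2.png',cv2.resize(i[60:300,80:400],None,fx=2,fy=2))
E
```

```text
[(93.0, 93.2, -0.1), (92.0, 92.1, 0.3), (91.0, 90.9, 0.3), (90.0, 89.9, 0.3), (89.0, 88.9, -0.0), (88.0, 87.9, 0.8), (87.0, 87.0, -0.1), (86.0, 86.1, 5.6), (85.0, 85.1, 7.0), (84.0, 84.0, 7.0), (83.0, 83.0, 6.4), (82.0, 82.0, 6.8), (81.0, 81.0, 6.7), (80.0, 80.0, 7.6), (79.0, 78.9, 6.4), (78.5, 78.5, 8.2), (78.0, 78.0, 9.1), (77.5, 77.5, 8.6), (77.0, 77.0, 9.9), (76.5, 76.5, 9.5), (76.0, 76.3, 13.5), (75.5, 76.2, 23.6), (75.0, 76.0, 30.7), (74.5, 75.9, 35.6)] 23.3667
0.039728536125273425 23.925
```

View pics/W2.png

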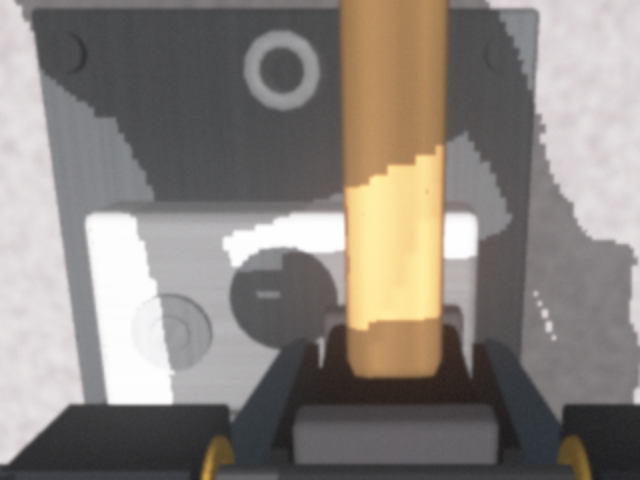

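Both pins stopped hard at the expected height, after about 11.7 and 10 mm of travel, and pin_right looks nearly flush with its collar. Next I'll put the mallet back, then draw the keeper.

```bash
python3 - <<'E'
from h import *
arm.move_l(P(fx(0,.04),.19),feed=.2)
R=down(180+HY)
arm.move_to(P(HX,.07),R); arm.move_l(P(HX,.032),feed=.08)
f0=arm.current_force()[2]
for z in (.031,.030,.0295,.029,.0285):
    arm.move_l(P(HX,z),feed=.02); f=arm.current_force()[2]-f0; print(z,round(f,1))
    if f>4: break
arm.grip(.075); arm.move_l(P(HX,.15),feed=.15); print(arm.current_force(),arm.current_t())
T=fx(.070,0); arm.move_to(P(T,.20),down(180+FY)); arm.grip(.062); arm.move_l(P(T,.064),feed=.12)
print(arm.current_force(),arm.current_t()); arm.grip(0); print(arm.current_width(),arm.current_grasp_force(),arm.current_force())
f0=arm.current_force(); u=fx(-1,0)-FC
for d in (.01,.02,.03,.04,.043,.044,.045,.046,.047,.048,.049,.05):
    arm.move_l(P(fx(.070-d,0),.064),feed=.06); f=(arm.current_force()-f0)[:2]@u; e=np.dot(np.array(arm.current_ee_pos())[:2]-T,u); print(d,round(e*1e3,1),round(f,1))
    if f<-15: break
print(arm.current_width(),arm.current_t())
E
```

```text
0.031 -0.5
0.03 -0.2
0.0295 3.2
0.029 11.3
[0.19083255 0.53677039 0.12546708] 29.6333
[-0.50545564  0.56580849  0.83595091] 32.9917
0.03955916757640927 30.000363886356354 [-1.10290488  4.3486818   2.27680336]
0.01 10.3 0.2
0.02 20.2 0.4
0.03 30.2 0.7
0.04 40.2 1.5
0.043 42.9 0.2
0.044 43.5 -1.7
0.045 44.4 -2.1
0.046 44.9 -5.8
0.047 44.9 -10.5
0.048 45.0 -16.0
0.0396933048241942 36.2333
```

Keeper hit its stop at 45 mm. I'll release, clear the arm and check the scene.

```bash
python3 - <<'E'
from h import *
T=fx(.070-.0455,0)
arm.move_l(P(T,.064),feed=.03); arm.grip(.062); arm.move_l(P(T,.22),feed=.15); arm.move_to(P(fx(-.03,.12),.28),down(180+FY)); arm.move_joints([64.143,28.281,77.091,0,74.628,-60]); arm.sleep(.3)
save('t9',arm.snapshot('top'));save('s9',arm.snapshot('side'));print(arm.current_t())
b=cv2.imread('pics/t9.png');s=cv2.imread('pics/s9.png')
cv2.imwrite('pics/E.png',np.hstack([cv2.resize(b[95:245,130:230],None,fx=4,fy=4,interpolation=2),cv2.resize(np.vstack([b[135:235,265:365],s[220:270,260:360]]),None,fx=4,fy=4,interpolation=2)]))
E
```

```text
40.5667
```

View pics/E.png

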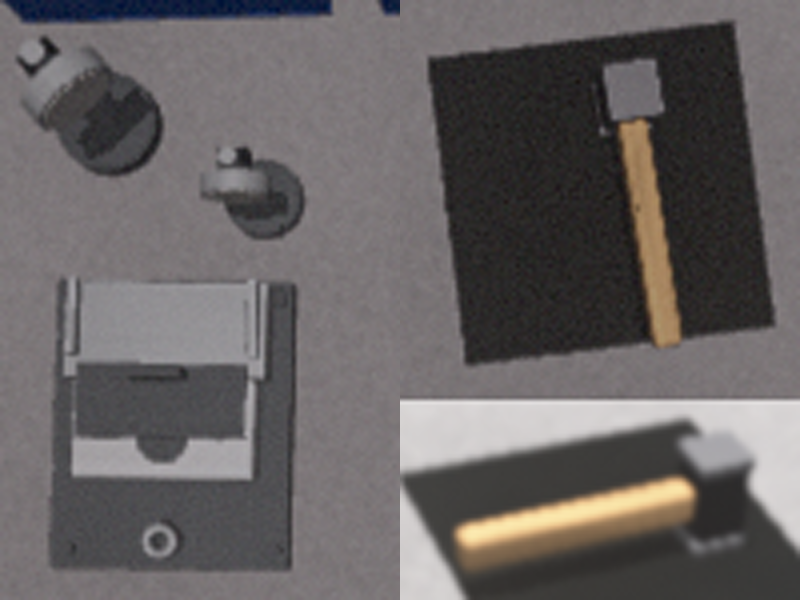

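The keeper covers both pins, the mallet stands upright on the mat, and both gauges look unmoved.

```bash
python3 -c "
from rig import arm
print(arm.sign_off())"
```

```text
the job is handed in; nothing more can be done
None
```

I handed the job in at about 41 s: both pins are home, the keeper is closed against its stop, the mallet is back on the mat and the gauge is undisturbed.

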